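Set the slide gauge and hold a tensioner past its click

TASK

Set up the tensioner test: pull the black tab of the sprung slide gauge out until its pointer lines up with the brass index clip beside it, and let go (its brake keeps it there). Then push the roller of the sprung tensioner arm back clearly past its ratchet click but short of its end stop, and finish while still holding it compressed with the fingers, so that its spring pushes on them and not on the pawl. Do not force the arm hard, and leave the other things on the bench where they are.

Things in the scene. Friction and masses are not known exactly. Their poses are not given: they have to be found in the camera images.
- gauge: Slide gauge fixed to the bench: aluminium plate 8 mm thick (x -100 to 200, y -62 to 25 mm), a polished spring tube (42 mm diameter, axis 40 mm up, from x 66 mm on) and in front of it a slide with an upright black tab. Origin: on the bench below the tab's centre with the slide home. x runs from the tab to the tube; the slide is pulled straight to -x.
- gauge_slide (a joint): How far the gauge's slide is pulled out, m: 0 home, 0.095 at most. Pulling takes 4.5 to 7 N (spring and brake); let go anywhere, the brake keeps it there. It starts between 0 and 0.012.
- gauge_grip (a point): Point to grip the black tab, on its centre line 78 mm above the bench, moving with the slide. The tab is 14 mm thick along the gauge's x (pull) axis and 34 mm wide across, from 31 to 95 mm above the bench; nothing stands within 55 mm of it in x at that height.
- gauge_pointer (a point): Tip of the slide's pointer, a 3 mm thick steel fin on the -y side of the slide, 24 mm above the bench, at the same gauge x as the tab's centre; it moves with the slide.
- index_clip: Brass index clip, 16 x 18 x 24 mm with a dark screw on top (top 40 mm above the bench), fixed on the gauge's plate beside the slide's path, 40 to 75 mm out from home. Origin: centre of its underside, 8 mm above the bench; axes as the gauge's. The slide is at the mark when the pointer has the same x as this origin in these axes.
- tensioner_base: Tensioner fixed to the bench: 165 x 130 x 8 mm aluminium plate (x -65 to +100 mm, y +60 to +190 mm) with pivot, pawl and an end-stop post. Origin: on the bench below the roller's centre when the arm is home. The roller is pushed to +x of these axes and swings about the pivot. In front of the roller (-x) and under it there is only bare bench.
- pivot (a point): Vertical hinge axis of the tensioner arm, 100 mm along +y from the tensioner base's origin, given 43 mm above the bench.
- roller (a point): Centre of the white upright roller at the arm's free end, 43 mm above the bench: 36 mm diameter, from 14 to 72 mm above the bench with a 14 mm wide dark nut 6 mm higher, fixed on the arm, 100 mm from the pivot.
- tensioner_arm: The swinging arm: a 16 mm wide, 12 mm thick grey bar (42 to 54 mm above the bench) from the pivot to the roller, with the roller. Origin: on the pivot axis at bench height; its -y axis points along the bar to the roller. Push at the roller.
- tensioner (a joint): Arm angle, rad, counter-clockwise from above: 0 home, grows as the roller goes to the base's +x; end stop 0.65. The push at the roller rises from 4 N at 0 to 11 N at 0.6, a little more while the pawl rides over its tooth (0.15 to 0.35). The pawl drops (click) at 0.35 to 0.38; let go after that, the arm rests on the pawl at 0.36 to 0.38. Clearly past the click: 0.43 to 0.63.
- ti_housing: Bystander: standing polished titanium housing, 52 mm diameter, 120 mm tall; origin centre of underside. Leave it alone.
- shackle: Bystander: small bronze shackle lying on the bench, 62 x 75 x 12 mm; origin at its middle, on the bench. Leave it alone.
- nylon_block: Bystander: white nylon block 50 x 60 x 30 mm, origin centre of underside. Leave it alone.
- button_box: Bystander: black test box 70 x 110 x 45 mm with two black push buttons on top (8 mm high); origin centre of underside. Leave it alone.
- gauge_tab: The black tab with the pointer, moving with the slide. Origin: on the bench below the tab's centre; axes as the gauge's.

How it is judged:
On the way, in this order (a step that is already met when the one before it is completed fails the run):
1. the gauge's pointer is level with the index clip (within 6 mm) and the tab is let go, the tensioner arm still home (x of gauge_pointer in the frame of index_clip between -0.006 and 0.006 m and contact force between the fingers and gauge_tab below 0.2 N and value of joint tensioner below 0.1 rad), for 0.2 s.
2. the tensioner arm is pushed past its ratchet click (beyond 0.43 rad) (value of joint tensioner above 0.43 rad), for 0.2 s.
At the end, for the whole second after the job is handed in: The program finishes while holding: the tensioner arm stands still past its click, between 0.43 and 0.64 rad (off the pawl and off the end stop), with the fingers pressing on the arm with more than 3 N; the gauge's pointer is still within 6 mm of the index clip along the slide (x of gauge_pointer in the frame of index_clip between -0.006 and 0.006 m and value of joint tensioner between 0.43 and 0.64 rad and contact force between the fingers and tensioner_arm above 3 N and velocity of joint tensioner between -0.1 and 0.1 rad/s); the arm keeps its last pose, push and grip.
It fails at once if the tensioner arm is pressed with more than 45 N (contact force between the fingers and tensioner_arm above 45 N).
It fails at once if a bystander is moved by more than 20 mm or tipped (distance of any of ti_housing, shackle, nylon_block, button_box from where it was at the start of the episode above 0.02 m or angle between ti_housing's own z axis and vertical above 0.3 rad).
It also fails if it takes over 48 s, if anything falls off the work surface, if the arm or the gripper's body presses on something with over 40 N, if the wrist force passes 120 N, or if a joint passes its speed limit or range.

ROBOT

A 7-joint arm with a two-finger parallel gripper is mounted at the origin on the work surface. World frame = base frame: x ahead of the robot, y to its left, z up, the work surface at z = 0. Lengths are in m, angles in rad, forces in N, time in s.
With the tool pointing down it reaches from about 0.375 to 0.925 m from the base axis. Payload 3.1 kg.
Tool frame: the origin (TCP) lies at the very end of the fingers, on their centre line; the grasp point (between the pads) lies 19 mm behind it; z points along the fingers, x is the direction in which the jaws open and shut, and the axes are right-handed (so a half turn about z gives the same grasp; the last joint's range is limited). The gripper opens to 85 mm and grips with 20 to 120 N. Pads are 22 mm wide; open, the fingers measure 114 mm over their backs; the gripper's body (76 mm by 85 mm) begins 54 mm behind the grasp point. The pads swing forward as they close: fully open they stand 13 mm farther back than shut.
Start: joints at [1.214, 0.383, 0.044, 1.598, -0.018, 1.161, -0.05], TCP at [0.166, -0.628, 0.231] pointing down, gripper open.
Joint ranges: [-2.61, 2.61], [-0.41, 2.15], [-1.48, 1.57], [0, 2.5], [-1.57, 4.71], [0.05, 1.97], [-2.85, 2.85]. Speed limits (rad/s): [2.79, 2.79, 3.14, 3.14, 3.14, 3.14, 3.14].

INTERFACE

Orientations are given as a unit quaternion [w, x, y, z].
In Python, from bench import bot, cams gives the robot as it stands.
- The arm moves only by the tool move_arm, never from a script. Its argument "moves" is a list of rows, each a list of 3 entries, a list of its own where there are three numbers: the shift along the tool's x, y, z in m, then the turn, a rotation vector about the tool's x, y, z in degrees, then the opening in per cent of the stroke, from 0 (shut) to 100 (fully open). In form: [[[x, y, z], [wx, wy, wz], claw], ...]. A call has 1 to 5 rows; each row is the pose to reach, as a shift and turn from the pose measured when the call began, along the tool's axes at that moment; what a row does not reach only later rows make up. A row lasts 1/12 s, in which the tool goes at most 41.7 mm and 7.16 degrees, less where a joint would pass 70% of its speed; a pose out of reach is approached as far as the arm can. A call with a gripper value outside its range is refused whole. The fingers move at their own pace and stop on an object; "force" is the grip in N (left out, the last holds). Time passes only in rows, so rows that repeat a pose let the fingers close. It gives the time, the measured TCP pose, the force and the opening at its end, in the units of the state.
- bot.state(): the state, without advancing time (a new reading comes with each control period).
- cams.read_camera(name): name is "scene" or "top"; returns a dict with "pixels" (384x512x3 uint8, red, green, blue), "fx", "fy", "cx", "cy" (pixels), "pose" (4x4, takes a point from camera to world coordinates). Camera axes: x right, y down, z forward; pixel columns grow to the right and rows downward; lengths in m; the calibration is good to about 2 mm. A picture is of the moment at which its call begins. There is no depth.
- bot.close_job(): hands the job in, once; it reports no verdict.
The state is a dict: "t": time; "q": joint angles; "joint_vel": joint speeds; "joint_torque": joint torques, N m; "tcp_pos": TCP position; "orientation": TCP orientation; "force": force on the tool from outside, world axes, zero at the start; "ft_torque": the same for the moment, N m; "opening": finger opening in m.
Only numpy, scipy, OpenCV 4.12 (cv2) and the standard library are available. Lean on these libraries where they do the work, as an engineer would, in place of code of your own. Each camera call takes 0.05 s, during which the arm holds its last target. There are 200 camera calls.

## Working session

There is one attempt and no reset: what is moved stays moved. The work goes in short steps, Python scripts to look and compute and a tool call to move; the robot and the scene stay as the last step left them, time stands still between calls to the robot, and variables do not carry over. Pictures are saved under pics/ and viewed, about 8 in all and at most 12, crops included, and the job is handed in when it is done.

Besides the shell and the picture viewer there is one more tool, called after "Call:" as name(argument=value, ...), one argument or row to a line, values as JSON. move_arm: Moves the arm, as the interface text tells. Its arguments: {"type":"object","properties":{"moves":{"type":"array"},"force":{"type":"number"}},"required":["moves"]}

```bash
mkdir -p pics; cat > h.py <<'E'
import numpy as np, cv2
from bench import bot, cams
def snap(n):
    d=cams.read_camera(n); return d
def save(img,name): cv2.imwrite('pics/'+name,cv2.cvtColor(img,cv2.COLOR_RGB2BGR))
def back(d,u,v,z):
    P=np.array(d['pose']); r=P[:3,:3]@np.array([(u-d['cx'])/d['fx'],(v-d['cy'])/d['fy'],1]); o=P[:3,3]
    return o+r*(z-o[2])/r[2]
def proj(d,p):
    P=np.array(d['pose']); c=P[:3,:3].T@(np.array(p)-P[:3,3]); return [d['fx']*c[0]/c[2]+d['cx'],d['fy']*c[1]/c[2]+d['cy']]
E
python3 - <<'E'
from h import *
import pickle
for n in('scene','top'):
    d=snap(n); pickle.dump(d,open(n+'0.pkl','wb')); print(n,d['fx'],d['cx'],d['cy'],np.round(d['pose'],3).tolist())
    save(cv2.resize(d['pixels'],(800,600),interpolation=cv2.INTER_CUBIC),n+'0.png')
s=bot.state(); print(s)
E
```

```text
scene 367.6746058402515 251.1172242763404 194.59766086451967 [[-0.846, 0.404, -0.347, 1.085], [0.533, 0.65, -0.542, 0.77], [0.007, -0.644, -0.765, 1.156], [0.0, 0.0, 0.0, 1.0]]
top 447.380062709007 263.7577789036327 191.7448525229577 [[-0.016, -0.989, 0.146, 0.385], [-1.0, 0.015, -0.008, 0.006], [0.005, -0.146, -0.989, 1.661], [0.0, 0.0, 0.0, 1.0]]
{'t': 0.1, 'q': array([ 1.21421636,  0.38376355,  0.043832  ,  1.59939899, -0.01790678,
        1.16120006, -0.04989197]), 'joint_vel': array([-0.00054166, -0.00100553, -0.00088008, -0.00390423,  0.0004128 ,
        0.00038492,  0.00011225]), 'joint_torque': array([ 2.53827013e-03, -4.34728503e+01,  1.02910101e+00, -2.50454628e+01,
        1.08170460e-02,  5.47581440e-03, -1.73939480e-05]), 'tcp_pos': array([ 0.16612391, -0.62753861,  0.23001436]), 'orientation': array([-6.77887422e-04,  7.92460202e-01, -6.09922467e-01, -9.76600456e-04]), 'force': array([0.10131002, 0.0698327 , 0.14873722]), 'ft_torque': array([-0.02738114,  0.00710365, -0.03679936]), 'opening': 0.08512625921479504}
```

View pics/top0.png

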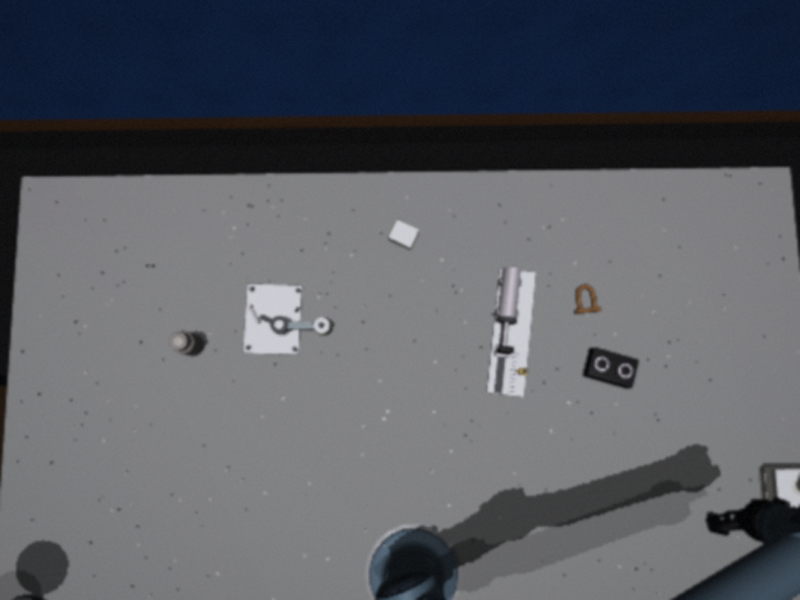

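View pics/scene0.png

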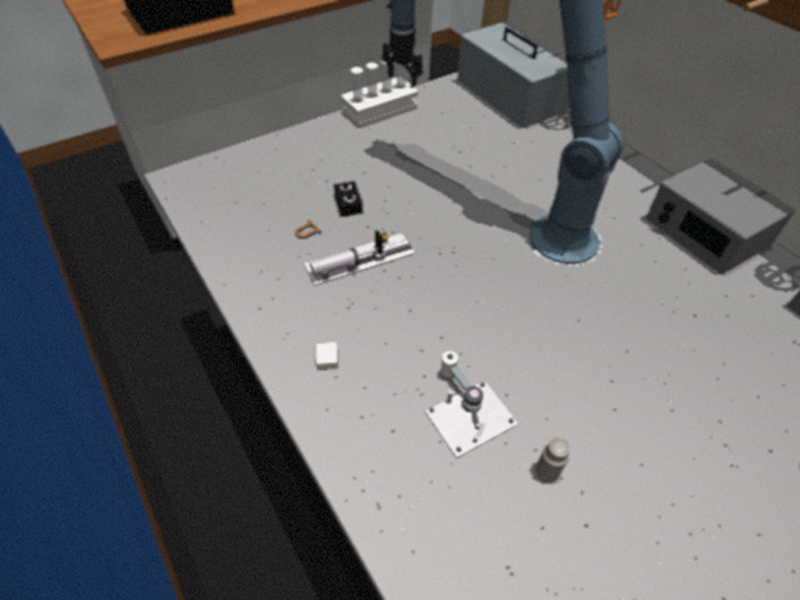

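The top view shows the gauge plate at about (512,333) with its tab at (504,350) and the clip at (521,371). The tensioner plate is at (273,319) and its roller at (322,325). Next I'll look at enlarged crops.

```bash
python3 - <<'E'
from h import *
import pickle
d=pickle.load(open('top0.pkl','rb'))['pixels']
# gauge crop cols 305-350 rows 165-260 ; tensioner cols 150-218 rows 175-235
a=cv2.resize(d[166:258,304:350],None,fx=6.5,fy=6.5,interpolation=cv2.INTER_CUBIC)
b=cv2.resize(d[176:236,150:220],None,fx=6.5,fy=6.5,interpolation=cv2.INTER_CUBIC)
c=np.zeros((600,800,3),np.uint8); c[:a.shape[0],:a.shape[1]]=a; c[:b.shape[0],320:320+b.shape[1]]=b
save(c,'crop1.png')
E
```

```text
(no output)
```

View pics/crop1.png

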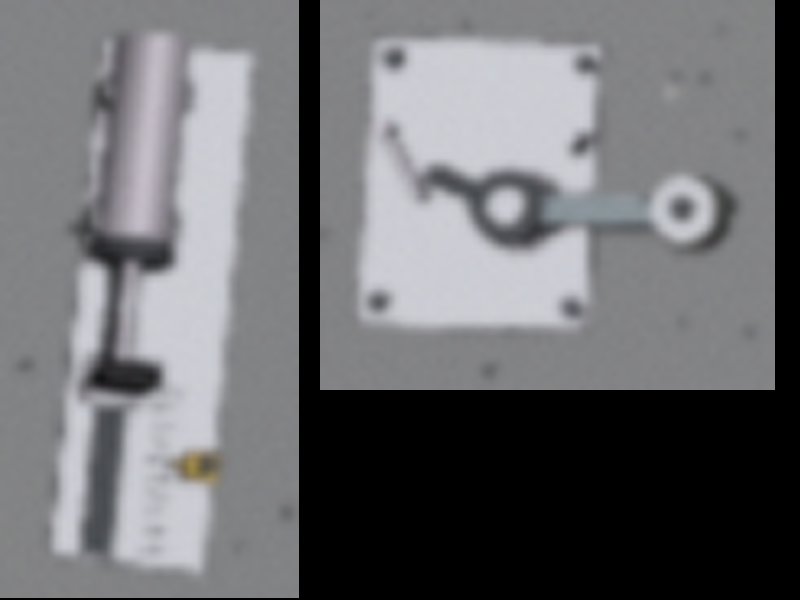

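```bash
python3 - <<'E'
from h import *
import pickle
from scipy.optimize import least_squares
d=pickle.load(open('top0.pkl','rb'))
g=lambda X,Y,z:back(d,304+(X+.5)/6.5-.5,166+(Y+.5)/6.5-.5,z)
t=lambda X,Y,z:back(d,150+(X-320+.5)/6.5-.5,176+(Y+.5)/6.5-.5,z)
def fit(obs,loc):
    obs=np.array(obs)[:,:2];loc=np.array(loc)
    f=lambda p:(loc@np.array([[np.cos(p[2]),np.sin(p[2])],[-np.sin(p[2]),np.cos(p[2])]])+p[:2]-obs).ravel()
    r=least_squares(f,[obs[0,0],obs[0,1],0]); print('pose',r.x.round(4),'res mm',(r.fun*1e3).round(1)); return r.x
G=fit([g(254,52,.008),g(52,552,.008),g(203,572,.008),g(106,37,.008)],[(.2,-.062),(-.1,.025),(-.1,-.062),(.2,.025)])
T=fit([t(374,40,.008),t(600,46,.008),t(590,326,.008),t(359,321,.008)],[(.1,.19),(.1,.06),(-.065,.06),(-.065,.19)])
def loc(P,w): c,s=np.cos(P[2]),np.sin(P[2]); return (np.array([[c,s],[-s,c]])@(w[:2]-P[:2])*1e3).round(1)
print('tab top', g(126,376,.095), loc(G,g(126,376,.095)))
print('clip top', g(204,466,.040), loc(G,g(204,466,.040)))
n=t(682,208,.078);print('nut',n,loc(T,n)); print('roller top',loc(T,t(684,209,.072)),'pivot',loc(T,t(509,205,.06)))
E
```

```text
pose [ 0.503  -0.2157 -0.1372] res mm [-0.4 -0.4 -0.8  0.7 -0.2 -0.7  1.4  0.4]
pose [ 0.5673  0.2024 -0.0347] res mm [ 1.3 -0.4  2.3 -0.3 -1.6  0.9 -2.  -0.2]
tab top [ 0.50035016 -0.21117659  0.095     ] [-3.2  4.1]
clip top [ 0.45371302 -0.26038963  0.04      ] [-42.7 -51. ]
nut [0.56459198 0.20308232 0.078     ] [-2.7  0.6]
roller top [-2.6  0.2] pivot [-0.9 98.5]
```

```bash
cat >> h.py <<'E'
from scipy.spatial.transform import Rotation as R
def go(p,yaw):
    "shift [mm] and turn [deg] in tool axes to reach p with tool down, tool x at world yaw (deg)"
    s=bot.state(); w,x,y,z=s['orientation']; A=R.from_quat([x,y,z,w])
    c,n=np.cos(np.radians(yaw)),np.sin(np.radians(yaw))
    B=R.from_matrix(np.array([[c,n,0],[n,-c,0],[0,0,-1]]))
    print('t',round(s['t'],2),'shift',(A.inv().apply(np.array(p)-s['tcp_pos'])*1e3).round(1),'turn',(A.inv()*B).as_rotvec(degrees=True).round(2),'tcp',s['tcp_pos'].round(4),'F',s['force'].round(1),'op',round(s['opening'],4))
E
python3 -c "
from h import *
go([.5,-.2155,.2],-7.86)"
```

```text
t 0.1 shift [-312.8 -428.2   30.7] turn [ -0.07   0.12 -67.31] tcp [ 0.1661 -0.6275  0.23  ] F [0.1 0.1 0.1] op 0.0851
```

Call:
move_arm(
  moves=[
    [[-0.313, -0.428, 0.03], [0, 0, -67.3], 60],
    [[-0.313, -0.428, 0.03], [0, 0, -67.3], 60],
    [[-0.313, -0.428, 0.03], [0, 0, -67.3], 60],
    [[-0.313, -0.428, 0.03], [0, 0, -67.3], 60],
    [[-0.313, -0.428, 0.03], [0, 0, -67.3], 60],
  ],
  force=30,
)

```text
t: 0.52
tcp_pos: [0.2976, -0.4645, 0.2187]
orientation: [-0.001, 0.943, -0.334, -0.001]
force: [0.6, -1.1, 0.2]
opening: 0.0513
```

```bash
python3 -c "
from h import *
go([.5,-.2145,.2],-7.86)"
```

```text
t 0.52 shift [-1.000e-01 -3.217e+02  1.900e+01] turn [ -0.09   0.08 -31.17] tcp [ 0.2976 -0.4645  0.2187] F [ 0.6 -1.1  0.2] op 0.0513
```

Call:
move_arm(
  moves=[
    [[0, -0.322, 0.019], [0, 0, -31.2], 60],
    [[0, -0.322, 0.019], [0, 0, -31.2], 60],
    [[0, -0.322, 0.019], [0, 0, -31.2], 60],
    [[0, -0.322, 0.019], [0, 0, -31.2], 60],
    [[0, -0.322, 0.019], [0, 0, -31.2], 60],
  ],
)

```text
t: 0.93
tcp_pos: [0.428, -0.3027, 0.2065]
orientation: [-0.001, 0.998, -0.066, -0.001]
force: [0.6, -0.2, -0.0]
opening: 0.0512
```

```bash
python3 -c "
from h import *
go([.5,-.2145,.15],-7.86)"
```

```text
t 0.93 shift [ 59.9 -96.8  56.6] turn [-0.11  0.08  0.3 ] tcp [ 0.428  -0.3027  0.2065] F [ 0.6 -0.2 -0. ] op 0.0512
```

Call:
move_arm(
  moves=[
    [[0.06, -0.097, 0.056], [0, 0, 0.3], 60],
    [[0.06, -0.097, 0.056], [0, 0, 0.3], 60],
    [[0.06, -0.097, 0.056], [0, 0, 0.3], 60],
    [[0.06, -0.097, 0.056], [0, 0, 0.3], 60],
    [[0.06, -0.097, 0.056], [0, 0, 0.3], 60],
  ],
)

```text
t: 1.35
tcp_pos: [0.5005, -0.2097, 0.1487]
orientation: [-0.003, 0.998, -0.065, -0.002]
force: [-0.2, -0.9, -0.7]
opening: 0.0513
```

```bash
python3 -c "
from h import *
go([.5,-.2145,.06],-7.86)
d=snap('scene'); u,v=map(int,proj(d,[.5,-.21,.1])); print(u,v)
a=d['pixels'][v-55:v+45,u-65:u+65]; save(cv2.resize(a,None,fx=6,fy=6,interpolation=cv2.INTER_CUBIC),'s1.png')"
```

```text
t 1.35 shift [ 0.5  5.2 88.7] turn [-0.28  0.28  0.44] tcp [ 0.5005 -0.2097  0.1487] F [-0.2 -0.9 -0.7] op 0.0513
242 148
```

View pics/s1.png

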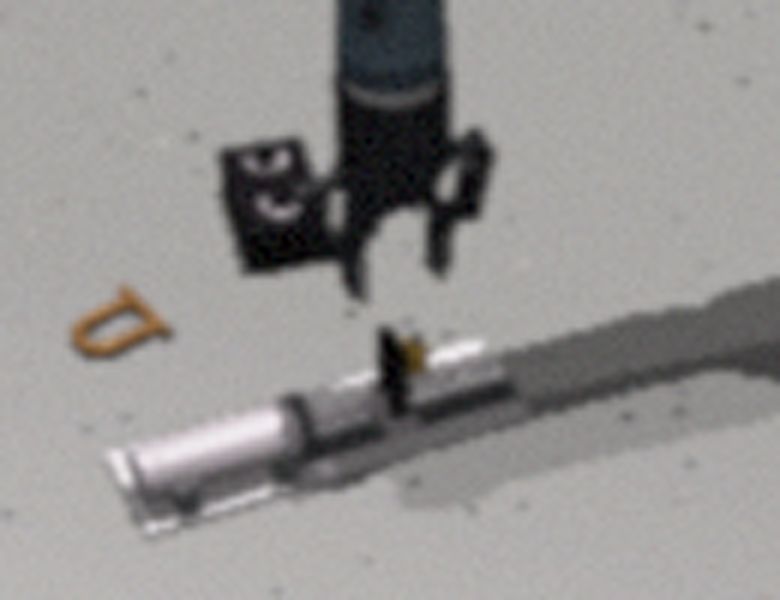

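The scene crop shows the finger tips at about (355,295) and (438,272), with the tab top between them at (388,330). The alignment is good, so I'll descend.

Call:
move_arm(
  moves=[
    [[0, 0.005, 0.04], [-0.3, 0.3, 0.4], 60],
    [[0, 0.005, 0.075], [-0.3, 0.3, 0.4], 60],
    [[0, 0.005, 0.089], [-0.3, 0.3, 0.4], 60],
    [[0, 0.005, 0.089], [-0.3, 0.3, 0.4], 60],
  ],
)

```text
t: 1.73
tcp_pos: [0.4937, -0.2194, 0.0569]
orientation: [0.001, 0.997, -0.073, -0.004]
force: [-0.4, -0.7, 0.8]
opening: 0.0513
```

Call:
move_arm(
  moves=[
    [[0, 0, 0], [0, 0, 0], 0],
    [[0, 0, 0], [0, 0, 0], 0],
    [[0, 0, 0], [0, 0, 0], 0],
    [[0, 0, 0], [0, 0, 0], 0],
    [[0, 0, 0], [0, 0, 0], 0],
  ],
  force=30,
)

```text
t: 2.15
tcp_pos: [0.4968, -0.222, 0.0592]
orientation: [0.003, 0.997, -0.072, -0.0]
force: [3.3, -3.2, -1.3]
opening: 0.014
```

```bash
python3 -c "
from h import *
go([.5,-.2145,.06],-7.86)"
```

```text
t 2.15 shift [ 2.1 -7.9 -0.8] turn [ 0.31 -0.01 -0.43] tcp [ 0.4968 -0.222   0.0592] F [ 3.3 -3.2 -1.3] op 0.014
```

Call:
move_arm(
  moves=[
    [[-0.01, 0, 0], [0, 0, 0], 0],
    [[-0.02, 0, 0], [0, 0, 0], 0],
    [[-0.03, 0, 0], [0, 0, 0], 0],
    [[-0.038, 0, 0], [0, 0, 0], 0],
    [[-0.038, 0, 0], [0, 0, 0], 0],
  ],
)

```text
t: 2.57
tcp_pos: [0.4578, -0.2168, 0.0592]
orientation: [0.003, 0.997, -0.072, -0.0]
force: [1.1, -1.0, -5.3]
opening: 0.0139
```

```bash
python3 -c "
from h import *
import pickle
G=[.503,-.2157,-.1372]
s=bot.state();p=s['tcp_pos'];c,n=np.cos(G[2]),np.sin(G[2]);print('local x',(p[0]-G[0])*c+(p[1]-G[1])*n,s['force'],p)
d=snap('top'); pickle.dump(d,open('top1.pkl','wb')); s=snap('scene'); pickle.dump(s,open('scene1.pkl','wb'))
a=cv2.resize(d['pixels'][200:260,300:355],None,fx=7,fy=7,interpolation=cv2.INTER_CUBIC)
u,v=map(int,proj(s,[.46,-.23,.04])); print(u,v)
b=cv2.resize(s['pixels'][v-30:v+30,u-28:u+28],None,fx=7,fy=7,interpolation=cv2.INTER_CUBIC)
save(np.hstack([a,b]),'c2.png')"
```

```text
local x -0.044622711056590554 [ 1.05783817 -1.04660156 -5.30729295] [ 0.45780452 -0.21678257  0.0592206 ]
248 152
```

View pics/c2.png

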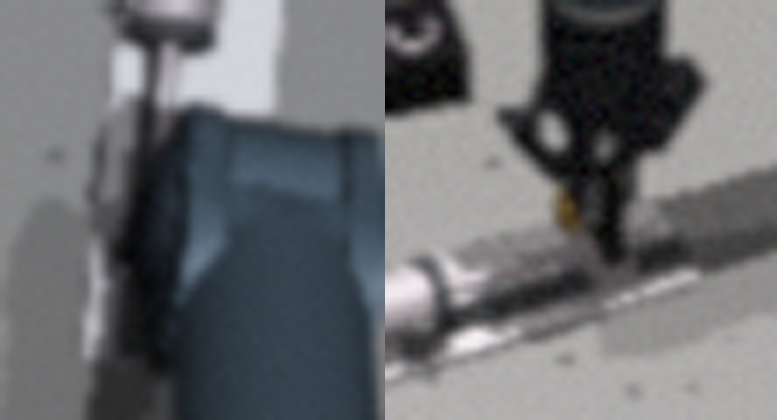

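The arm hides the pointer in both views. I'll release the tab, lift clear and check.

Call:
move_arm(
  moves=[
    [[0, 0, 0], [0, 0, 0], 50],
    [[0, 0, 0], [0, 0, 0], 50],
    [[0, 0, 0], [0, 0, 0], 50],
    [[0, 0, -0.04], [0, 0, 0], 50],
    [[0, 0, -0.08], [0, 0, 0], 50],
  ],
)

```text
t: 3.08
tcp_pos: [0.4559, -0.2148, 0.1377]
orientation: [0.001, 0.997, -0.072, -0.005]
force: [1.6, -1.2, 0.4]
opening: 0.043
```

```bash
python3 -c "
from h import *
go([.44,.0,.17],-2)"
```

```text
t 3.08 shift [ -46.9 -210.2  -32.4] turn [ 0.12  0.53 -6.26] tcp [ 0.4559 -0.2148  0.1377] F [ 1.6 -1.2  0.4] op 0.043
```

Call:
move_arm(
  moves=[
    [[-0.01, -0.02, -0.033], [0, 0, -6.3], 50],
    [[-0.047, -0.21, -0.033], [0, 0, -6.3], 50],
    [[-0.047, -0.21, -0.033], [0, 0, -6.3], 50],
    [[-0.047, -0.21, -0.033], [0, 0, -6.3], 50],
    [[-0.047, -0.21, -0.033], [0, 0, -6.3], 50],
  ],
)

```text
t: 3.5
tcp_pos: [0.4416, -0.0251, 0.1719]
orientation: [0.001, 1.0, -0.018, -0.003]
force: [0.5, 0.0, -0.3]
opening: 0.0425
```

```bash
python3 -c "
from h import *
import pickle
go([.47,.2,.15],-2)
d=snap('top'); pickle.dump(d,open('top2.pkl','wb')); s=snap('scene'); pickle.dump(s,open('scene2.pkl','wb'))
a=cv2.resize(d['pixels'][210:258,306:350],None,fx=9,fy=9,interpolation=cv2.INTER_CUBIC)
b=cv2.resize(s['pixels'][132:180,220:264],None,fx=9,fy=9,interpolation=cv2.INTER_CUBIC)
save(np.hstack([a,b]),'c3.png')"
```

```text
t 3.5 shift [  20.6 -226.    21.3] turn [ 0.12  0.39 -0.01] tcp [ 0.4416 -0.0251  0.1719] F [ 0.5  0.  -0.3] op 0.0425
```

View pics/c3.png

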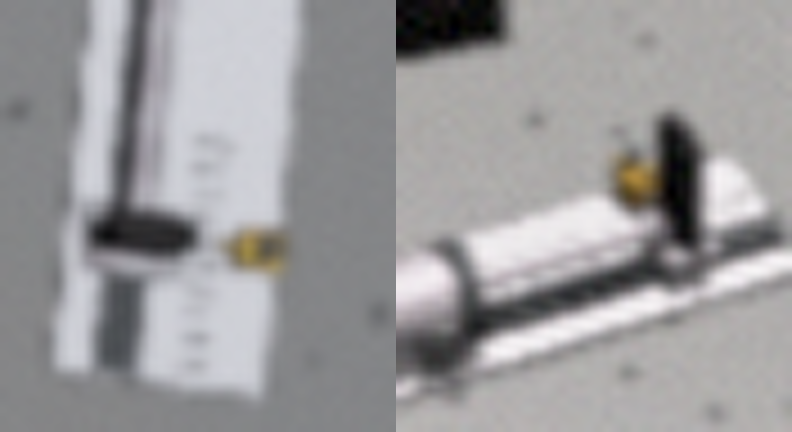

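```bash
python3 - <<'E'
from h import *
import pickle
d=pickle.load(open('top2.pkl','rb')); G=np.array([.503,-.2157,-.1372])
def loc(X,Y,z):
    w=back(d,306+(X+.5)/9-.5,210+(Y+.5)/9-.5,z); c,s=np.cos(G[2]),np.sin(G[2]); return (np.array([[c,s],[-s,c]])@(w[:2]-G[:2])*1e3).round(1)
for n,a in dict(tabc=(142,232,.095),taptop=(142,210,.095),tabbot_top=(142,253,.095),clipc=(260,249,.04),screw=(268,246,.042),cliptop=(262,231,.04),clipbot=(262,268,.04),cliptip=(226,247,.03),pointer=(213,240,.024)).items(): print(n,loc(*a))
# predicted outlines for hypotheses
def px(l,z):
    c,s=np.cos(G[2]),np.sin(G[2]); w=G[:2]+np.array([[c,-s],[s,c]])@np.array(l); q=proj(d,[*w,z]); return [round((q[0]-306+.5)*9-.5),round((q[1]-210+.5)*9-.5)]
for x in(-.040,-.044): print(x,[px((x+a,y),z) for a,y,z in((.007,0,.095),(-.007,0,.095),(-.007,0,.031))])
# colour-based
im=d['pixels'].astype(int)[210:258,306:350]
br=(im[...,0]-im[...,2]>25); v,u=np.nonzero(br); w=(im[...,0]-im[...,2])[br]
print('brass',np.average(u,weights=w)*9+4,np.average(v,weights=w)*9+4,u.min(),u.max(),v.min(),v.max())
dk=cv2.resize(im.sum(2).astype(np.float32),None,fx=9,fy=9,interpolation=cv2.INTER_CUBIC)
for X in(115,130,145,160,175): print(X,[int(k) for k in dk[195:280:5,X]])
E
```

```text
tabc [-45.3   5.5]
taptop [-36.8   6.4]
tabbot_top [-53.4   4.7]
clipc [-42.8 -49.1]
screw [-41.3 -51.9]
cliptop [-35.5 -49.2]
clipbot [-50.2 -50.7]
cliptip [-43. -37.]
pointer [-40.4 -32.4]
-0.04 [[159, 202], [156, 238], [134, 246]]
-0.044 [[158, 212], [155, 248], [133, 256]]
brass 253.51508120649652 252.2308584686775 25 31 26 29
115 [317, 285, 236, 197, 153, 122, 95, 78, 58, 96, 169, 302, 412, 472, 454, 402, 329]
130 [346, 348, 311, 256, 194, 154, 141, 136, 116, 124, 153, 260, 379, 472, 493, 459, 380]
145 [518, 505, 432, 340, 235, 167, 142, 139, 130, 131, 137, 214, 317, 432, 493, 476, 429]
160 [566, 563, 500, 411, 296, 206, 152, 132, 132, 131, 119, 177, 272, 387, 466, 485, 495]
175 [620, 615, 564, 491, 377, 270, 184, 132, 122, 125, 130, 200, 294, 399, 470, 501, 523]
```

The slide is let go at about -43.7 mm and the clip reads about -42.5 mm, so the offset is within roughly 3 mm. Next is the tensioner.

```bash
python3 -c "
from h import *
go([.505,.189,.15],-77)
for x in (-.044,): pass"
```

```text
t 3.6 shift [  59.3 -208.8   21.6] turn [ 0.23  0.39 75.79] tcp [ 0.4414 -0.0186  0.1719] F [ 0.6 -1.7  0.8] op 0.0429
```

Call:
move_arm(
  moves=[
    [[0.059, -0.208, 0.02], [0.2, 0.4, 75.8], 0],
    [[0.059, -0.208, 0.02], [0.2, 0.4, 75.8], 0],
    [[0.059, -0.208, 0.02], [0.2, 0.4, 75.8], 0],
    [[0.059, -0.208, 0.02], [0.2, 0.4, 75.8], 0],
    [[0.059, -0.208, 0.02], [0.2, 0.4, 75.8], 0],
  ],
  force=60,
)

```text
t: 4.02
tcp_pos: [0.4901, 0.1338, 0.1571]
orientation: [0.001, 0.963, -0.269, -0.003]
force: [1.0, -0.6, -0.3]
opening: 0.0
```

```bash
python3 -c "
from h import *
go([.505,.189,.15],-77)"
```

```text
t 4.02 shift [-15.8 -55.    7. ] turn [ 0.24  0.18 45.82] tcp [0.4901 0.1338 0.1571] F [ 1.  -0.6 -0.3] op 0.0
```

Call:
move_arm(
  moves=[
    [[-0.016, -0.055, 0.007], [0.2, 0.2, 45.8], 0],
    [[-0.016, -0.055, 0.007], [0.2, 0.2, 45.8], 0],
    [[-0.016, -0.055, 0.007], [0.2, 0.2, 45.8], 0],
    [[-0.016, -0.055, 0.007], [0.2, 0.2, 45.8], 0],
    [[-0.016, -0.055, 0.007], [0.2, 0.2, 45.8], 0],
  ],
)

```text
t: 4.43
tcp_pos: [0.5052, 0.1902, 0.1502]
orientation: [0.0, 0.839, -0.544, -0.001]
force: [0.6, 0.6, -0.7]
opening: 0.0005
```

```bash
python3 -c "
from h import *
go([.505,.189,.03],-77)"
```

```text
t 4.43 shift [  1.2   0.5 120.2] turn [ 0.08  0.06 11.07] tcp [0.5052 0.1902 0.1502] F [ 0.6  0.6 -0.7] op 0.0005
```

Call:
move_arm(
  moves=[
    [[0.001, 0, 0.03], [0, 0, 7], 0],
    [[0.001, 0, 0.06], [0, 0, 11], 0],
    [[0.001, 0, 0.09], [0, 0, 11], 0],
    [[0.001, 0, 0.115], [0, 0, 11], 0],
    [[0.001, 0, 0.118], [0, 0, 11], 0],
  ],
)

```text
t: 4.85
tcp_pos: [0.5019, 0.1875, 0.0279]
orientation: [0.004, 0.783, -0.622, -0.003]
force: [-0.4, -0.9, -0.4]
opening: 0.0002
```

```bash
python3 - <<'E'
from h import *
u=np.array([np.cos(np.radians(13)),np.sin(np.radians(13))])
for th in (0,.15,.3,.4,.5,.53):
    r=np.array([.5695,.3026])+.1*np.array([np.sin(th-.035),-np.cos(th-.035)]); print(th,r.round(3)); go([*(r-.029*u),.032],-77)
d=snap('scene'); uu,v=map(int,proj(d,[.53,.2,.06])); print(uu,v)
save(cv2.resize(d['pixels'][v-55:v+45,uu-65:uu+65],None,fx=6,fy=6,interpolation=cv2.INTER_CUBIC),'s4.png')
E
```

```text
0 [0.566 0.203]
t 4.85 shift [ -0.3 -36.9  -4.5] turn [ 0.61 -0.01  0.06] tcp [0.5019 0.1875 0.0279] F [-0.4 -0.9 -0.4] op 0.0002
0.15 [0.581 0.203]
t 4.85 shift [  2.5 -51.6  -4.6] turn [ 0.61 -0.01  0.06] tcp [0.5019 0.1875 0.0279] F [-0.4 -0.9 -0.4] op 0.0002
0.3 [0.596 0.206]
t 4.85 shift [  3.  -66.6  -4.8] turn [ 0.61 -0.01  0.06] tcp [0.5019 0.1875 0.0279] F [-0.4 -0.9 -0.4] op 0.0002
0.4 [0.605 0.209]
t 4.85 shift [  2.2 -76.5  -4.9] turn [ 0.61 -0.01  0.06] tcp [0.5019 0.1875 0.0279] F [-0.4 -0.9 -0.4] op 0.0002
0.5 [0.614 0.213]
t 4.85 shift [  0.3 -86.3  -5. ] turn [ 0.61 -0.01  0.06] tcp [0.5019 0.1875 0.0279] F [-0.4 -0.9 -0.4] op 0.0002
0.53 [0.617 0.215]
t 4.85 shift [ -0.5 -89.3  -5. ] turn [ 0.61 -0.01  0.06] tcp [0.5019 0.1875 0.0279] F [-0.4 -0.9 -0.4] op 0.0002
294 225
```

View pics/s4.png

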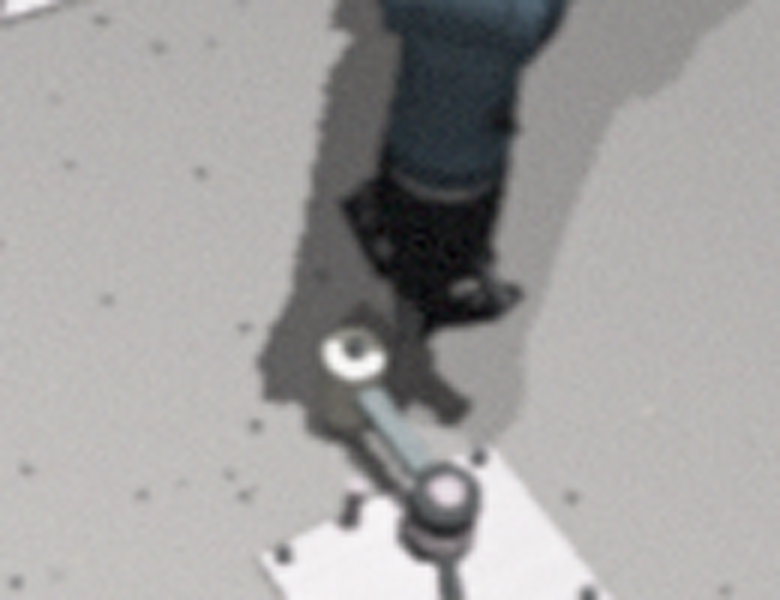

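The scene crop shows the closed fingers at (430,320), beside the roller at (355,352), with a clear gap between them. I'll start the push gently.

Call:
move_arm(
  moves=[
    [[0, -0.02, -0.003], [0.6, 0, 0], 0],
    [[0.001, -0.032, -0.004], [0.6, 0, 0], 0],
    [[0.002, -0.042, -0.004], [0.6, 0, 0], 0],
    [[0.002, -0.05, -0.004], [0.6, 0, 0], 0],
    [[0.002, -0.058, -0.004], [0.6, 0, 0], 0],
  ],
)

```text
t: 5.32
tcp_pos: [0.5569, 0.1947, 0.0334]
orientation: [0.005, 0.782, -0.623, -0.0]
force: [-8.1, -7.9, 5.7]
opening: 0.0003
```

```bash
python3 - <<'E'
from h import *
go([.589,.2085,.032],-77)
E
```

```text
t 5.32 shift [ -6.3 -34.4   1.1] turn [ 0.49 -0.35 -0.07] tcp [0.5569 0.1947 0.0334] F [-8.1 -7.9  5.7] op 0.0003
```

Call:
move_arm(
  moves=[
    [[-0.001, -0.008, 0], [0, 0, 0], 0],
    [[-0.003, -0.016, 0], [0, 0, 0], 0],
    [[-0.004, -0.023, 0], [0, 0, 0], 0],
    [[-0.005, -0.029, 0], [0, 0, 0], 0],
    [[-0.006, -0.032, 0], [0, 0, 0], 0],
  ],
)

```text
t: 5.73
tcp_pos: [0.5838, 0.2015, 0.0331]
orientation: [0.012, 0.781, -0.624, -0.001]
force: [-8.5, -8.4, 5.7]
opening: -0.0001
```

Call:
move_arm(
  moves=[
    [[0, 0, 0], [0, 0, 0], 0],
    [[0, 0, 0], [0, 0, 0], 0],
  ],
)

```text
t: 5.9
tcp_pos: [0.5787, 0.2002, 0.0332]
orientation: [0.017, 0.781, -0.624, -0.004]
force: [-8.9, -2.8, 2.8]
opening: -0.0003
```

```bash
python3 - <<'E'
from h import *
import pickle
go([.589,.2085,.032],-77)
d=snap('scene'); t=snap('top'); pickle.dump((d,t),open('f.pkl','wb'))
go([.589,.2085,.032],-77)
uu,v=map(int,proj(d,[.6,.25,.05])); print(uu-28,v-32); tu,tv=map(int,proj(t,[.6,.25,.05])); print(tu-28,tv-32)
f=lambda i,a,b:cv2.resize(i['pixels'][b-32:b+32,a-28:a+28],None,fx=7,fy=7,interpolation=cv2.INTER_CUBIC)
save(np.hstack([f(d,uu,v),f(t,tu,tv)]),'s5.png')
E
```

```text
t 5.9 shift [ -5.8 -11.9   0.7] turn [ 1.82 -0.9  -0.28] tcp [0.5787 0.2002 0.0332] F [-8.9 -2.8  2.8] op -0.0003
t 6.0 shift [ -5.9 -11.9   0.7] turn [ 1.79 -0.91 -0.26] tcp [0.5788 0.2002 0.0332] F [-8.9 -3.2  2.8] op -0.0001
258 213
165 166
```

View pics/s5.png

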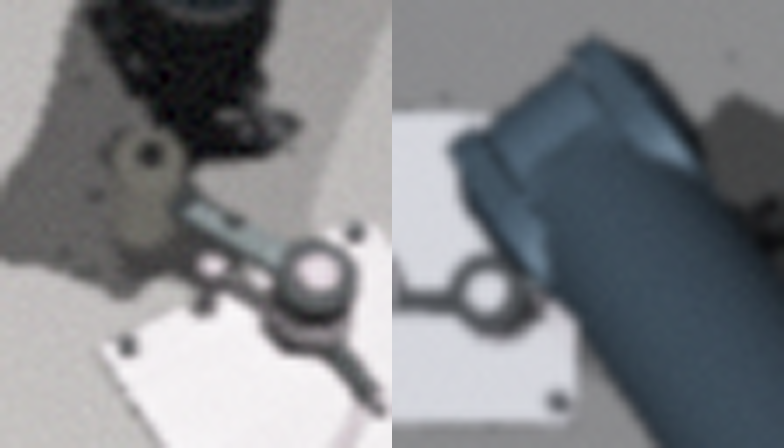

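The scene crop shows the nut at (151,153), with the fingers behind the roller. I'll work out the angle from the nut.

```bash
cat >> h.py <<'E'
PV=np.array([.5695,.3026])
def ang(d,u,v):
    n=back(d,u,v,.078)[:2]; r=n-PV; print('nut',n.round(4),'radius',np.hypot(*r).round(4),'theta',round(np.arctan2(r[0],-r[1])+.035,3))
E
python3 - <<'E'
from h import *
import pickle
d,t=pickle.load(open('f.pkl','rb'))
ang(d,258+151.5/7-.5,213+153.5/7-.5)
s=pickle.load(open('scene0.pkl','rb'))
ang(s,449.5/1.5625,357/1.5625) # home, from full view
E
python3 - <<'E'
from h import *
# predicted nut pixel for angles
import pickle
d,t=pickle.load(open('f.pkl','rb'))
for th in(.3,.37,.45,.53,.6):
    p=proj(d,[*(PV+.1*np.array([np.sin(th-.035),-np.cos(th-.035)])),.078]); print(th,[round((p[0]-258+.5)*7-.5),round((p[1]-213+.5)*7-.5)])
E
```

```text
nut [0.609  0.2131] radius 0.0979 theta 0.451
nut [0.5687 0.2083] radius 0.0943 theta 0.026
0.3 [165, 132]
0.37 [156, 140]
0.45 [147, 151]
0.53 [140, 162]
0.6 [134, 173]
```

The angle is about 0.43–0.45 rad. Under load the tool settles about 5 mm short of its target, so I'll command about 14 mm further.

Call:
move_arm(
  moves=[
    [[-0.001, -0.008, 0], [0, 0, 0], 0],
    [[-0.002, -0.012, 0], [0, 0, 0], 0],
    [[-0.003, -0.014, 0], [0, 0, 0], 0],
    [[-0.003, -0.014, 0], [0, 0, 0], 0],
    [[-0.003, -0.014, 0], [0, 0, 0], 0],
  ],
)

```text
t: 6.42
tcp_pos: [0.5877, 0.2026, 0.0334]
orientation: [0.023, 0.781, -0.625, -0.005]
force: [-9.8, -5.5, 7.2]
opening: -0.0001
```

```bash
python3 - <<'E'
from h import *
import pickle
go([.589,.2085,.032],-77)
for i in range(5): d=snap('scene')
pickle.dump(d,open('f2.pkl','wb'))
go([.589,.2085,.032],-77); print(bot.state()['joint_vel'].round(4))
s4=(229,170); h=pickle.load(open('scene0.pkl','rb'))
f=lambda i,a,b:cv2.resize(i['pixels'][b:b+52,a:a+52],None,fx=7.5,fy=7.5,interpolation=cv2.INTER_CUBIC)
save(np.hstack([f(d,258,213),f(h,268,213)]),'s6.png')
E
```

```text
t 6.42 shift [-5.5 -2.6  1.1] turn [ 2.44 -1.18 -0.34] tcp [0.5877 0.2026 0.0334] F [-9.8 -5.5  7.2] op -0.0001
t 6.67 shift [-5.6 -2.9  1.1] turn [ 2.45 -1.2  -0.34] tcp [0.5875 0.2025 0.0334] F [-9.9 -5.6  6.3] op -0.0002
[ 0.001  -0.0001  0.0046  0.0005  0.0059  0.0016  0.0001]
```

View pics/s6.png

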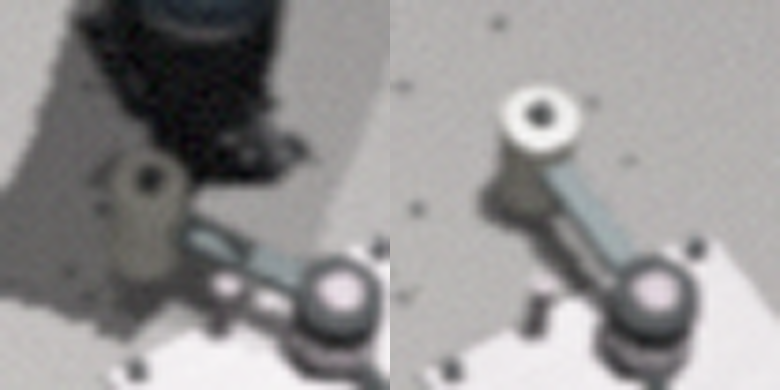

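The nut is now at (149,178) in the left crop; in the right crop, with the arm home, it is at (541,114).

```bash
python3 - <<'E'
from h import *
import pickle
d=pickle.load(open('f2.pkl','rb')); h=pickle.load(open('scene0.pkl','rb'))
ang(d,258+149.5/7.5-.5,213+178.5/7.5-.5)
ang(h,268+(541.5-390)/7.5-.5,213+114.5/7.5-.5)
E
```

```text
nut [0.6186 0.2163] radius 0.0993 theta 0.552
nut [0.5668 0.2059] radius 0.0968 theta 0.007
```

```bash
python3 - <<'E'
from h import *
import pickle
d=pickle.load(open('scene2.pkl','rb')); G=np.array([.503,-.2157,-.1372]); c,s=np.cos(G[2]),np.sin(G[2])
for n,X,Y,z in(('tab top mid',678,120,.095),('clip top mid',637,166,.04)):
    w=back(d,220+(X-396+.5)/9-.5,132+(Y+.5)/9-.5,z); print(n,(np.array([[c,s],[-s,c]])@(w[:2]-G[:2])*1e3).round(1))
E
```

```text
tab top mid [-46.1  -6.8]
clip top mid [-39.3 -39.7]
```

The scene view disagrees with the top view: it puts the tab 6.8 mm further out than the clip, though the clip is partly hidden there. I'll overlay the predicted outlines on both views to settle it.

```bash
python3 - <<'E'
from h import *
import pickle
G=np.array([.503,-.2157,-.1372]); c,s=np.cos(G[2]),np.sin(G[2])
def wl(x,y,z): return [G[0]+c*x-s*y,G[1]+s*x+c*y,z]
out=[]
for n,(a,b) in(('top2',(306,210)),('scene2',(220,132))):
    d=pickle.load(open(n+'.pkl','rb')); k=9
    im=cv2.resize(d['pixels'][b:b+48,a:a+44],None,fx=k,fy=k,interpolation=cv2.INTER_CUBIC)
    def P(p):
        q=proj(d,wl(*p)); return [int((q[0]-a+.5)*k),int((q[1]-b+.5)*k)]
    def rect(x,y,hx,hy,z,col): cv2.polylines(im,[np.array([P((x+i*hx,y+j*hy,z)) for i,j in((1,1),(1,-1),(-1,-1),(-1,1))])],True,col,1)
    rect(-.0437,0,.007,.017,.095,(255,0,0)); rect(-.0425,-.05,.008,.009,.040,(0,0,255)); rect(.05,-.0185,.15,.0435,.008,(0,160,0))
    out.append(im)
save(np.hstack(out),'ov.png')
E
```

```text
(no output)
```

View pics/ov.png

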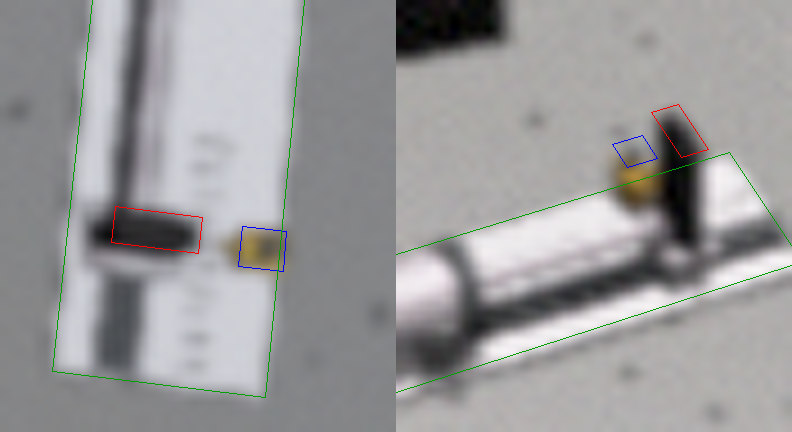

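The overlay fits the plate, tab and clip in both views to about 2 mm along x. The arm is holding still, so I'll hand in.

```bash
python3 -c "
from h import *
go([.589,.2085,.032],-77); print(bot.close_job())"
```

```text
t 6.67 shift [-5.6 -2.9  1.1] turn [ 2.45 -1.2  -0.34] tcp [0.5875 0.2025 0.0334] F [-9.9 -5.6  6.3] op -0.0002
the job is handed in; nothing more can be done
None
```

I set the gauge and pushed the tensioner past its click. I handed the job in at t = 6.7 s with the closed fingers still holding the roller; no verdict came back.

- **Gauge:** I pulled the tab out to about -44 mm and let it go. The clip is at about -42.5 mm, so the top view puts the pointer 1–2 mm off the mark.
- **Check that disagreed:** a rough reading from the scene camera gave a 6.8 mm offset, which is outside the 6 mm limit. The clip was partly hidden in that view. Overlaying the expected outlines on both pictures supported a difference of about 2 mm. I made this check after pushing the tensioner, when the gauge step could no longer be redone.
- **Tensioner:** the last picture gave about 0.55 rad, inside 0.43–0.64. The same method read 0.01 rad with the arm home. The wrist force was about 10–13 N and the arm was nearly still (joint speeds up to 0.006 rad/s).
- **Slip on the way:** the arm sagged back to about 0.45 rad when I repeated the measured pose, so I pushed it on again. The highest wrist force I read was about 13 N.
- **Bystanders:** I planned the moves to stay clear of them, but I did not check their positions at the end.

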